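# Pin a display tier: tap it over the hidden socket until the centre pin drops

### The job

Set the steel centre pin from the rack into the hole of the round top tier and let go, so that it stands loose on the plate hidden underneath; the tier should stay where it is meanwhile. Then, leaving the pin alone, tap the tier sideways with light pushes, from one side and from the opposite side as needed, until the pin finds the plate's hole and drops fully home through both. The icing is brittle, so push gently, stop when the tier locks, never lift or tip the tier, and leave everything else on the counter undisturbed.

Things in the scene. Friction and masses are not known exactly. Their poses are not given: they have to be found in the camera images.
- top_tier: Loose tier: a rigid round display cake (hard pale-yellow icing, pink ribbon and pearl edge), 140 mm diameter, 55 mm high, 0.28 to 0.44 kg, through hole 15.6 mm wide in its middle. Origin: centre of its underside, z up. It stands on the white plate, its underside 75 mm above the counter, 24 to 33 mm off the bottom tier's middle. It slides at 1 to 3.5 N; its icing cracks above 20 N.
- bottom_tier: Fixed lower tier: pale-green round display cake, 210 mm diameter, 60 mm high, on a silver board 260 mm wide and 12 mm high. Origin: centre of its underside, 12 mm above the counter, z up.
- bottom_top (a point): Middle of the bottom tier's top face, 72 mm above the counter. On it is fixed a white plate, 120 mm square, 3 mm thick (top face 75 mm above the counter), with a 17 mm hole in its middle that leads 40 mm down. The plate was set by hand: its hole lies 5 to 8 mm from this point, direction unknown, hidden by the top tier. The pin drops only within about 2 mm of the hole's centre; 2 to 4 mm off it may dip up to 3 mm and snag.
- pin_knob (a point): Centre of the dark wooden knob (26 mm diameter, 22 mm high) of the steel centre pin. The shaft below is 14 mm in diameter and 85 mm long; the knob runs from 85 to 107 mm above the tip. Pin mass 120 g. It starts upright in one of the rack's three holes, knob up, tip 10 mm above the counter.
- pin_tip (a point): Middle of the pin's lower end (tapered over the last 4 mm to a 9 mm flat), 96 mm below pin_knob. Standing in the top tier, undropped, it is 63 mm above the origin of bottom_tier; fully home 33 mm.
- pin_collar (a point): Underside of the knob on the pin's axis, 85 mm above the tip. Fully home it rests on the top of the top tier; undropped it stands 30 mm above that.
- rack: Fixed wooden pin rack, 170 x 60 x 50 mm, three holes 16 mm wide and 40 mm deep, 55 mm apart along its x. Origin: centre of its underside.
- dowel0: White plastic dowel, 14 mm diameter, 88 mm long, in another hole of the rack; leave it. Origin: its lower end.
- dowel1: Blue plastic dowel, same size, in the third hole; leave it. Origin: its lower end.
- icing_jar: Pink jar with white cap, 72 mm diameter, 85 mm high; leave it. Origin: centre of its underside.
- sugar_pot: Green jar with yellow cap, 52 mm diameter, 60 mm high; leave it. Origin: centre of its underside.
- palette_knife: Palette knife with dark wooden handle, 260 mm long, lying on the counter; leave it. Origin: under its middle.
- nozzle0: Small steel piping nozzle, 32 mm wide, 45 mm high; leave it. Origin: centre of its underside.
- nozzle1: Second steel piping nozzle, same size; leave it. Origin: centre of its underside.
Mind the look-alikes: they are no part of the job. Leave any yellow look-alike of the part that bears pin_knob alone.

How it is judged:
On the way, in this order (a step that is already met when the one before it is completed fails the run):
1. the pin stands released in the top tier's hole, its tip on the plate, the tier still within 8 mm of where it started (horizontal distance between pin_tip and top_tier below 0.005 m and z of pin_tip in the frame of bottom_tier between 0.058 and 0.068 m and contact force between the fingers and centre_pin below 0.1 N and distance of top_tier from where it was at the start of the episode below 0.008 m), for 0.3 s.
2. the pin has dropped at least 15 mm into the plate's hole without being touched (z of pin_tip in the frame of bottom_tier below 0.048 m and horizontal distance between pin_tip and top_tier below 0.005 m and contact force between the fingers and centre_pin below 0.1 N), for 0.1 s.
At the end, for the whole second after the job is handed in: The pin is fully home: its tip at least 26 mm below the plate's top face and its knob within 4 mm of the top of the tier; the pin is within 4 mm of the tier's middle, the tier stands level (within 0.05 rad) and at rest on the plate, within 13 mm of the bottom tier's middle (z of pin_tip in the frame of bottom_tier below 0.037 m and z of pin_collar in the frame of top_tier below 0.059 m and horizontal distance between pin_tip and top_tier below 0.004 m and horizontal distance between top_tier and bottom_tier below 0.013 m and z of top_tier in the frame of bottom_tier below 0.066 m and angle between top_tier's own z axis and vertical below 0.05 rad and linear speed of top_tier below 0.01 m/s); the robot touches nothing.
It fails at once if the top tier is pushed with more than 20 N (the icing cracks) (contact force between any of the fingers, the arm and top_tier above 20 N).
It fails at once if the held pin is forced against the tier with more than 20 N (contact force between the fingers and centre_pin above 0.5 N and contact force between centre_pin and top_tier above 20 N).
It fails at once if the top tier is tipped (0.12 rad) or lifted (10 mm) (angle between top_tier's own z axis and vertical above 0.12 rad or z of top_tier in the frame of bottom_tier above 0.073 m).
It fails at once if the pin is handled after the tier has been shifted more than 8 mm and before the pin has dropped (contact force between the fingers and centre_pin above 0.5 N and distance of top_tier from where it was at the start of the episode above 0.008 m and z of pin_tip in the frame of bottom_tier above 0.055 m and horizontal distance between pin_tip and top_tier below 0.005 m).
It fails at once if a dowel, jar, nozzle or the palette knife is moved by more than 20 mm (distance of any of dowel0, dowel1, icing_jar, sugar_pot, palette_knife, nozzle0, nozzle1 from where it was at the start of the episode above 0.02 m).
It also fails if it takes over 72 s, if anything falls off the work surface, if the arm or the gripper's body presses on something with over 40 N, if the wrist force passes 120 N, or if a joint passes its speed limit or range.

### The arm

A 6-joint arm with a two-finger parallel gripper is mounted at the origin on the work surface. World frame = base frame: x ahead of the robot, y to its left, z up, the work surface at z = 0. Lengths are in m, angles in rad, forces in N, time in s.
With the tool pointing down it reaches from about 0.325 to 0.875 m from the base axis. Payload 4.4 kg.
Tool frame: the origin (TCP) lies on the front face of the gripper's body, between the roots of the fingers; the fingertips stand 73 mm ahead of it and the grasp point (between the pads) lies 54 mm ahead of it; z points along the fingers, x is the direction in which the jaws open and shut, and the axes are right-handed (so a half turn about z gives the same grasp; the last joint's range is limited). The gripper opens to 85 mm and grips with 20 to 120 N. Pads are 22 mm wide; open, the fingers measure 114 mm over their backs; the gripper's body (76 mm by 85 mm) begins 54 mm behind the grasp point. The pads swing forward as they close: fully open they stand 13 mm farther back than shut.
Start: joints at [1.155, 0.207, 1.542, -0, 1.393, -0.15], TCP at [0.15, 0.555, 0.304] pointing down, gripper open.
Joint ranges: [-2.73, 2.73], [-0.86, 2.22], [0.23, 2.46], [-1.11, 4.25], [0.08, 2.63], [-2.82, 2.82]. Speed limits (rad/s): [2.79, 2.79, 3.14, 3.14, 3.14, 3.14].

### API

Orientations are given as [roll, pitch, yaw] about the fixed x, y, z axes, in that order (R = Rz(yaw) Ry(pitch) Rx(roll)).
In Python, from plant import bot, cams gives the robot as it stands. The module is installed in compiled form; this text tells all that it offers.
- The arm moves only by the shell command python3 -m jog 'ROWS'. ROWS is JSON, a list of rows, each a list of 5 numbers: the opening, from 0 (shut) to 1 (fully open), then the shift along the tool's x, y, z in mm, then the turn about the tool's z in degrees. A call has 1 to 20 rows; each row is the pose to reach, as a shift and turn from the pose commanded when the call began, along the tool's axes at that moment; what a row does not reach only later rows make up. A row lasts 1/12 s, in which the tool goes at most 41.7 mm and 7.16 degrees, less where a joint would pass 70% of its speed; a pose out of reach is approached as far as the arm can. A call with a gripper value outside its range is refused whole. The fingers move at their own pace and stop on an object; the grip force is fixed at half the most. Time passes only in rows, so rows that repeat a pose let the fingers close. It gives the time, the measured TCP pose, the force and the opening at its end, in the units of the state.
- bot.observe(): the state, without advancing time (a new reading comes with each control period).
- cams.capture(name): name is "scene" or "top" or "wrist"; returns a dict with "color" (384x512x3 uint8, red, green, blue), "depth" (384x512 float32, m along the optical axis (not along the pixel's ray), 0 where there is no reading), "fov_y" (degrees; the focal length in pixels is half the picture's height over the tangent of half this angle, whatever the lens; pixels are square), "cx", "cy" (the principal point, pixels), "world_to_cam" (4x4, takes a point from world to camera coordinates); the wrist camera has in their place "T_tool_cam" (4x4, takes a point from camera to tool coordinates, whose origin is the TCP and whose axes are the tool frame's). Camera axes: x right, y down, z forward; pixel columns grow to the right and rows downward; lengths in m; the calibration is good to about 2 mm. A picture is of the moment at which its call begins: read the wrist's pose just before it.
- bot.finish_job(): hands the job in, once; it reports no verdict.
The state is a dict: "time": time; "joints": joint angles; "joint_vel": joint speeds; "joint_efforts": joint torques, N m; "position": TCP position; "eef_rot": TCP orientation; "contact_force": force on the tool from outside, world axes, zero at the start; "torque": the same for the moment, N m; "opening": opening from 0.0 (shut) to 1.0 (fully open).
Only numpy, scipy, OpenCV 4.12 (cv2) and the standard library are available. Lean on these libraries where they do the work, as an engineer would, in place of code of your own. Each camera call takes 0.05 s, during which the arm holds its last target.

## Working session

There is one attempt and no reset: what is moved stays moved. The work goes in short steps, Python scripts to look and compute and a shell command to move; the robot and the scene stay as the last step left them, time stands still between calls to the robot, and variables do not carry over. Pictures are saved under pics/ and viewed, and the job is handed in when it is done.

```bash
mkdir -p pics; cat > h.py <<'E'
import numpy as np, cv2
from plant import bot, cams
from scipy.spatial.transform import Rotation as R
def cap(n):
    s=bot.observe(); c=cams.capture(n)
    if 'world_to_cam' in c: T=np.linalg.inv(c['world_to_cam'])
    else:
        W=np.eye(4); W[:3,:3]=R.from_euler('xyz',s['eef_rot']).as_matrix(); W[:3,3]=s['position']; T=W@c['T_tool_cam']
    c['T']=T; c['f']=c['color'].shape[0]/2/np.tan(np.radians(c['fov_y'])/2); return c
def pts(c):
    d=c['depth']; v,u=np.mgrid[:d.shape[0],:d.shape[1]]
    P=np.stack([(u-c['cx'])/c['f']*d,(v-c['cy'])/c['f']*d,d],-1)
    P=P@c['T'][:3,:3].T+c['T'][:3,3]; P[d==0]=np.nan; return P
def save(c,f,box=None,k=1):
    im=c['color'][...,::-1]
    if box: im=im[box[1]:box[3],box[0]:box[2]]
    cv2.imwrite('pics/'+f,cv2.resize(im,None,fx=k,fy=k,interpolation=cv2.INTER_CUBIC))
E
python3 - <<'E'
from h import *
print(bot.observe())
for n in ['scene','top','wrist']:
    c=cap(n); save(c,n+'0.png',k=1.5); np.save(n+'0.npy',pts(c)); print(n,c['T'][:3,3],c['f'],c['cx'],c['cy'], c['T'][:3,:3].round(2).tolist(), c.get('T_tool_cam'))
E
```

```text
{'time': 0.0, 'joints': array([ 1.15549940e+00,  2.07426123e-01,  1.54294181e+00, -1.42261484e-05,
        1.39349931e+00, -1.50543280e-01]), 'joint_vel': array([-1.00573905e-03, -1.93139509e-04,  8.69746479e-04, -1.77626153e-04,
        4.29810587e-04,  6.58530990e-05]), 'joint_efforts': array([-1.52894536e-03, -3.83016014e+01, -2.91604203e+01, -2.63917591e-04,
        1.02325837e-02,  4.90907922e-06]), 'position': array([0.1502601 , 0.55441224, 0.30272785]), 'eef_rot': array([-3.14126536e+00,  2.25096199e-03,  1.30604557e+00]), 'contact_force': array([ 0.09919549, -0.52884465,  0.58332157]), 'torque': array([-0.00708483, -0.00365501, -0.01318044]), 'opening': 1.000251089875667}
scene [1.26987608 0.60209403 0.7670098 ] 408.2608773277981 258.126402837322 187.04656755088735 [[-0.68, 0.43, -0.59], [0.74, 0.39, -0.55], [-0.01, -0.81, -0.58]] None
top [ 0.29229434 -0.07818744  1.50937621] 471.58594278880804 258.3002711373051 197.73592367713377 [[0.13, -0.97, 0.2], [-0.99, -0.13, 0.02], [0.0, -0.2, -0.98]] None
wrist [0.06862815 0.57632421 0.37306551] 291.57215775778457 257.06811792182634 193.56129131143575 [[0.26, 0.91, 0.32], [0.97, -0.25, -0.09], [-0.0, 0.33, -0.94]] [[ 9.99998951e-01  1.35653880e-03  5.08223277e-04 -4.19919768e-04]
 [-1.44821244e-03  9.44456955e-01  3.28631958e-01 -8.45448234e-02]
 [-3.41930064e-05 -3.28632349e-01  9.44457928e-01 -7.01980025e-02]
 [ 0.00000000e+00  0.00000000e+00  0.00000000e+00  1.00000000e+00]]
```

View pics/scene0.png

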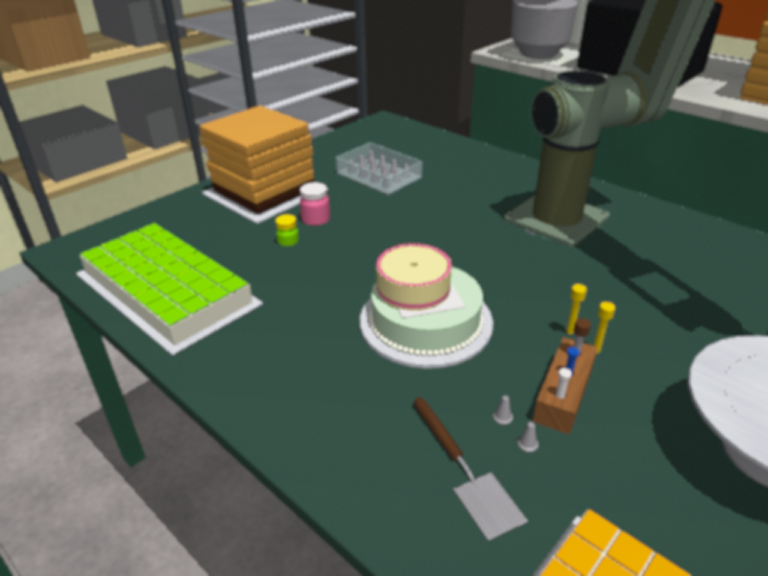

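View pics/top0.png

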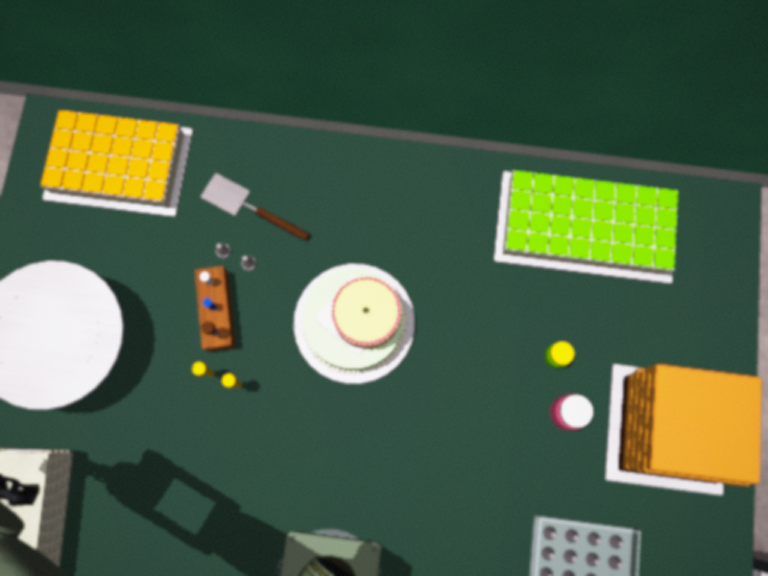

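View pics/wrist0.png

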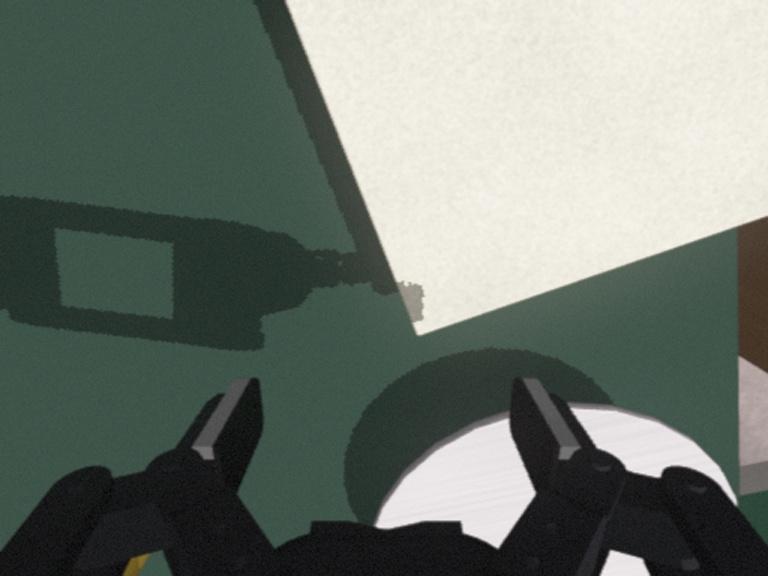

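The top view shows the rack at about (213,308), with white (205,277), blue (208,303) and dark (208,328) ends. Two yellow-knobbed look-alikes stand at (199,369) and (229,380), and the tier is at (366,310). The dark knob in the rack fits the description, so I'll crop in to confirm it.

```bash
python3 - <<'E'
from h import *
a=cap('top');b=cap('scene')
A=a['color'][165:270,115:175,::-1]; B=b['color'][180:290,335:425,::-1]
A=cv2.resize(A,(340,595),interpolation=2);B=cv2.resize(B,(450,550),interpolation=2)
o=np.zeros((600,800,3),np.uint8);o[:595,:340]=A;o[:550,345:795]=B;cv2.imwrite('pics/crop1.png',o)
P=pts(a);np.save('top0.npy',P)
def at(P,u,v,r=2):
    q=P[v-r:v+r+1,u-r:u+r+1].reshape(-1,3); return np.nanmedian(q,0).round(4)
for n,(u,v) in dict(white=(205,277),blue=(208,303),dark=(208,328),brown2=(222,333),yel1=(199,369),yel2=(229,380),tier=(385,320),noz0=(222,249),noz1=(248,262),pink=(575,411),green=(562,353),bowl=(60,335)).items(): print(n,at(P,int(u/1.5),int(v/1.5),1))
E
```

```text
white [0.5773 0.3347 0.0997]
blue [0.5231 0.3155 0.0988]
dark [0.4719 0.3027 0.117 ]
brown2 [0.4719 0.2886 0.0497]
yel1 [0.3882 0.3084 0.1068]
yel2 [0.3753 0.2455 0.1075]
tier [ 0.5311 -0.045   0.1281]
noz0 [0.6565 0.3265 0.0264]
noz1 [0.6359 0.2655 0.032 ]
pink [ 0.4046 -0.4438  0.0847]
green [ 0.5227 -0.4143  0.057 ]
bowl [0.4199 0.5925 0.1085]
```

View pics/crop1.png

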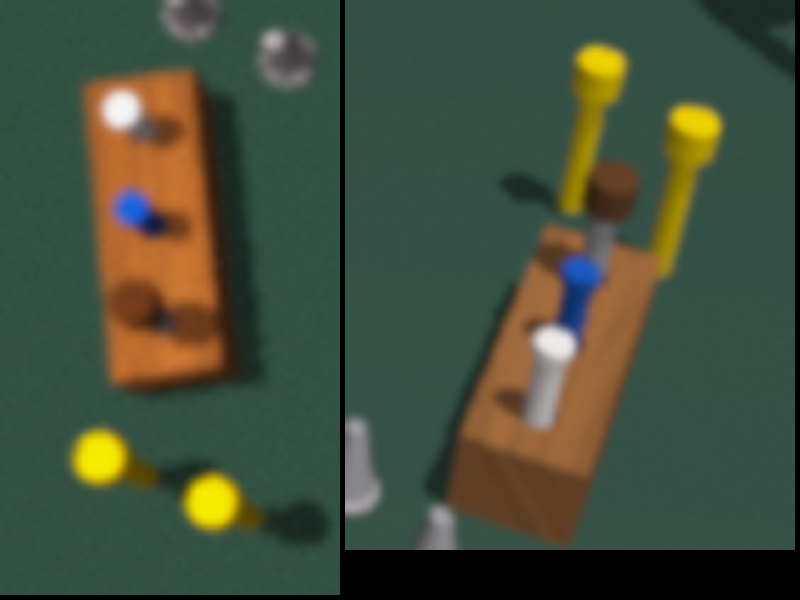

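The crop confirms it: the only dark-knobbed steel pin is at full-image top (208,328), in the rack's near hole. The yellow pair stand free on the counter. Next I'll move above the pin for a wrist view.

```bash
python3 -m jog '[[1,-80,190,15,0],[1,-158,376,30,0],[1,-158,376,30,0],[1,-158,376,30,0],[1,-158,376,30,0],[1,-158,376,30,0],[1,-158,376,30,0],[1,-158,376,30,0],[1,-158,376,30,0],[1,-158,376,30,0],[1,-158,376,30,0],[1,-158,376,30,0],[1,-158,376,30,0],[1,-158,376,30,0],[1,-158,376,30,0]]'
python3 - <<'E'
from h import *
c=cap('wrist'); save(c,'w1.png',k=1.5); np.save('w1.npy',pts(c)); print(bot.observe()['contact_force'])
E
```

```text
time: 1.5
position: [0.471, 0.3051, 0.274]
eef_rot: [-3.141, -0.0, 1.308]
contact_force: [1.0, 0.7, -0.8]
opening: 0.997
[-0.25419756  0.36742761 -0.42431619]
```

View pics/w1.png

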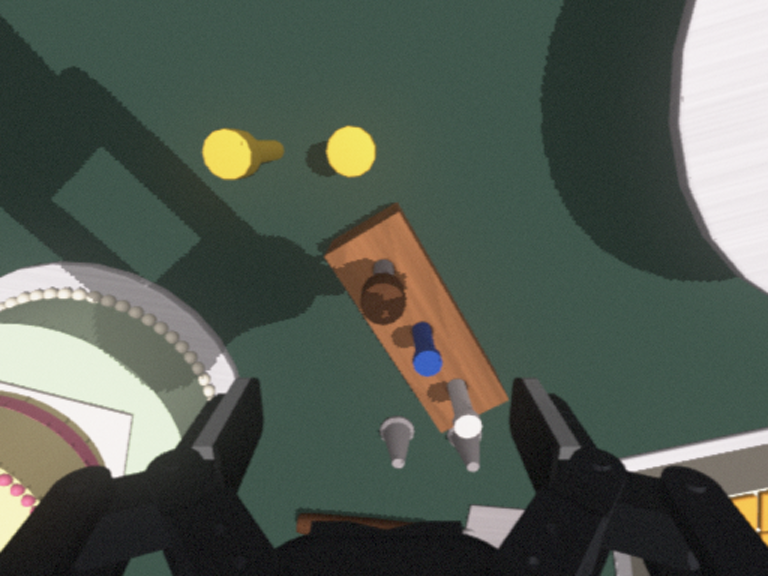

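Wrist view: the dark knob is at (383,298), the blue dowel at (427,362), the white one at (467,426), and the yellow knobs sit clear at (230,153) and (351,150). Now to measure the knob.

```bash
python3 - <<'E'
from h import *
P=np.load('w1.npy'); s=bot.observe()
m=(P[...,2]>.108)&(P[...,2]<.125); m[:170]=0;m[230:]=0;m[:,:230]=0;m[:,285:]=0
q=P[m]; print(m.sum(),np.median(q,0),(q.min(0)+q.max(0))/2,q.max(0)-q.min(0))
c,r=cv2.minEnclosingCircle(q[:,:2].astype(np.float32)); print(c,r)
k=np.array([*c,.106]); M=R.from_euler('xyz',s['eef_rot']).as_matrix()
print(s['position'],M.T@(k-s['position']))
for u,v in [(427,362),(467,426)]: print(np.nanmedian(P[int(v/1.5)-2:int(v/1.5)+3,int(u/1.5)-2:int(u/1.5)+3].reshape(-1,3),0))
E
```

```text
747 [0.47108584 0.30317356 0.11697792] [0.47235476 0.30287338 0.11349566] [0.02503674 0.02512799 0.010943  ]
(0.47266218066215515, 0.3027767837047577) 0.01292725745588541
[0.47102976 0.30508308 0.27402665] [-0.00183198  0.00218091  0.16802627]
[0.52432505 0.31688444 0.09823294]
[0.57848915 0.33192197 0.09806868]
```

```bash
python3 -m jog '[[1,-2,2,40,0],[1,-2,2,75,0],[1,-2,2,100,0],[1,-2,2,117,0],[1,-2,2,117,0],[1,-2,2,117,0],[0,-2,2,117,0],[0,-2,2,117,0],[0,-2,2,117,0],[0,-2,2,117,0],[0,-2,2,117,0],[0,-2,2,117,0],[0,-2,2,117,0],[0,-2,2,117,0],[0,-2,2,117,0],[0,-2,2,117,0]]'
```

```text
time: 2.88
position: [0.4742, 0.3018, 0.1581]
eef_rot: [3.14, -0.001, 1.306]
contact_force: [-0.3, -0.5, 6.2]
opening: 0.284
```

```bash
python3 -m jog '[[0,0,0,-20,0],[0,0,0,-50,0],[0,0,0,-90,0],[0,0,0,-130,0],[0,0,0,-160,0],[0,0,0,-165,0],[0,0,0,-165,0],[0,0,0,-165,0]]'
python3 - <<'E'
from h import *
c=cap('wrist'); save(c,'w2.png',k=1.5)
for n in ['scene','top']:
  c=cap(n); save(c,n+'2.png',box=(200,130,420,330) if n=='scene' else (110,150,300,280),k=3.5); np.save(n+'2.npy',pts(c)); np.save(n+'2c.npy',c['color'])
print(bot.observe())
E
```

```text
time: 3.55
position: [0.4728, 0.3013, 0.3205]
eef_rot: [-3.14, 0.001, 1.306]
contact_force: [-0.1, -0.2, -1.2]
opening: 0.287
{'time': 3.7, 'joints': array([ 4.12973300e-01,  1.66512343e-01,  1.55775428e+00,  3.21421153e-05,
        1.42329439e+00, -8.92904185e-01]), 'joint_vel': array([-0.00130479, -0.00085782, -0.00510126, -0.00015931,  0.00100683,
       -0.0016099 ]), 'joint_efforts': array([ 1.39863580e-02, -3.80931973e+01, -3.04653668e+01,  1.29638203e-03,
        1.06983251e-02, -9.52708632e-06]), 'position': array([0.47219033, 0.30102028, 0.31864402]), 'eef_rot': array([-3.13692398,  0.00371832,  1.30588135]), 'contact_force': array([-0.05146032, -0.09014651, -1.42952284]), 'torque': array([-0.04274058, -0.02121777,  0.0306376 ]), 'opening': 0.28061365445738995}
```

View pics/scene2.png

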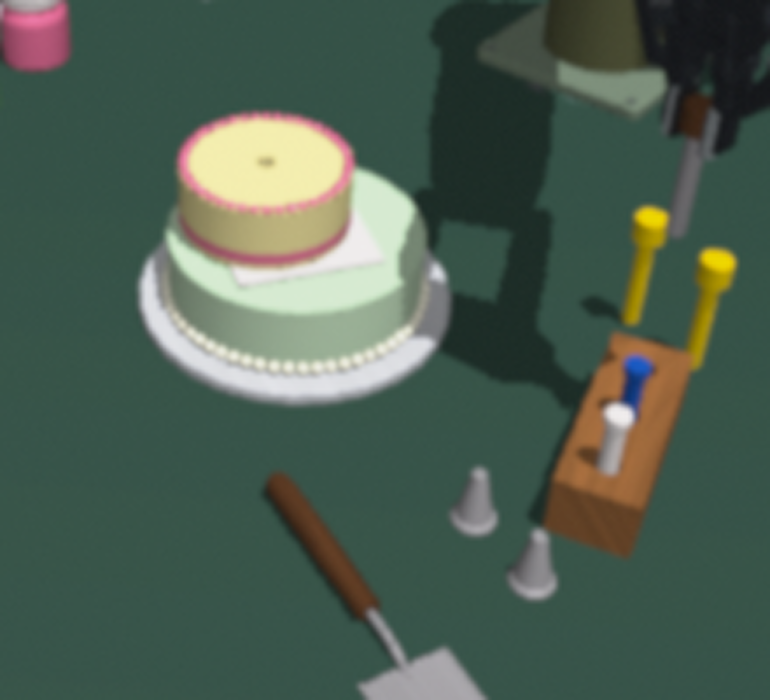

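View pics/top2.png

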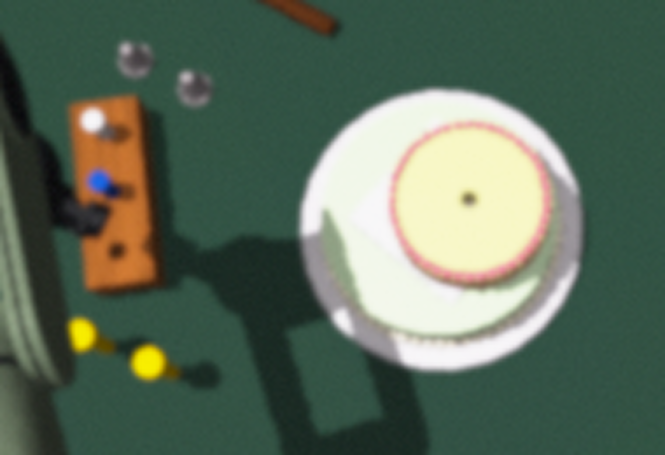

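View pics/w2.png

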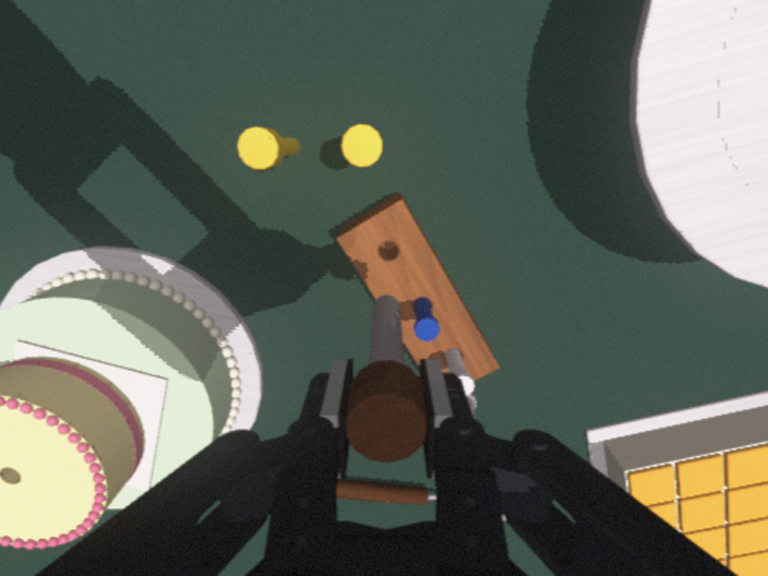

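```bash
python3 - <<'E'
from h import *
P=np.load('top2.npy')
near=np.hypot(P[...,0]-.53,P[...,1]+.03)<.16
def circ(z0,z1):
    m=near&(P[...,2]>z0)&(P[...,2]<z1)
    mm=m.astype(np.uint8); n,l,st,_=cv2.connectedComponentsWithStats(mm); k=1+np.argmax(st[1:,4]); q=P[l==k]
    print(z0,len(q),cv2.minEnclosingCircle(q[:,:2].astype(np.float32)),q[:,:2].mean(0))
circ(.12,.14);circ(.06,.14);circ(.008,.14)
w=cap('wrist');W=pts(w)
v,u=200,258
for v in (200,205,215,225,235): print(v,[W[v,u].round(4) for u in (250,254,258,262,266)])
E
```

```text
0.12 1700 ((0.5458851456642151, -0.006266194861382246), 0.07034815847873688) [ 0.54488203 -0.0062013 ]
0.06 3555 ((0.53889000415802, 0.021346338093280792), 0.10564377903938293) [0.53165701 0.01958737]
0.008 4555 ((0.5376176238059998, 0.01983838714659214), 0.12933249771595) [0.52447859 0.0114444 ]
200 [array([ 0.526 ,  0.2746, -0.    ]), array([0.4635, 0.3001, 0.1824]), array([0.4636, 0.3032, 0.1842]), array([0.4655, 0.3059, 0.1812]), array([0.5139, 0.2999, 0.0498])]
205 [array([0.4654, 0.2966, 0.1857]), array([0.4635, 0.3003, 0.1929]), array([0.4639, 0.3032, 0.1939]), array([0.4656, 0.3057, 0.1913]), array([0.4691, 0.308 , 0.1841])]
215 [array([0.4653, 0.2971, 0.2053]), array([0.4641, 0.3004, 0.2098]), array([0.4642, 0.3031, 0.2113]), array([0.4655, 0.3055, 0.2099]), array([0.4679, 0.3077, 0.2058])]
225 [array([0.4652, 0.2976, 0.2219]), array([0.4639, 0.3006, 0.2261]), array([0.4639, 0.3032, 0.2275]), array([0.4652, 0.3054, 0.2261]), array([0.4676, 0.3074, 0.2223])]
235 [array([0.4644, 0.2983, 0.2374]), array([0.4642, 0.3007, 0.239 ]), array([0.464 , 0.3032, 0.2407]), array([0.4654, 0.3052, 0.2389]), array([0.4674, 0.3071, 0.2362])]
```

```bash
python3 -m jog '[[0,-60,40,0,0],[0,-277,177,0,0],[0,-277,177,0,0],[0,-277,177,0,0],[0,-277,177,0,0],[0,-277,177,0,0],[0,-277,177,0,0],[0,-277,177,0,0],[0,-277,177,0,0],[0,-277,177,0,0],[0,-277,177,0,0],[0,-277,177,0,0],[0,-277,177,0,0],[0,-277,177,0,0],[0,-277,177,0,0]]'
python3 - <<'E'
from h import *
c=cap('wrist'); save(c,'w3.png',k=1.5); np.save('w3.npy',pts(c)); np.save('w3c.npy',c['color']);print(bot.observe()['position'],bot.observe()['eef_rot'])
import pickle; pickle.dump({k:c[k] for k in ('T','f','cx','cy')},open('w3.pkl','wb'))
E
```

```text
time: 5.0
position: [0.5716, -0.011, 0.322]
eef_rot: [3.142, -0.0, 1.308]
contact_force: [-0.0, 0.8, -0.5]
opening: 0.282
[ 0.57165043 -0.01115387  0.32200148] [ 3.14142837e+00 -1.82403495e-06  1.30746841e+00]
```

View pics/w3.png

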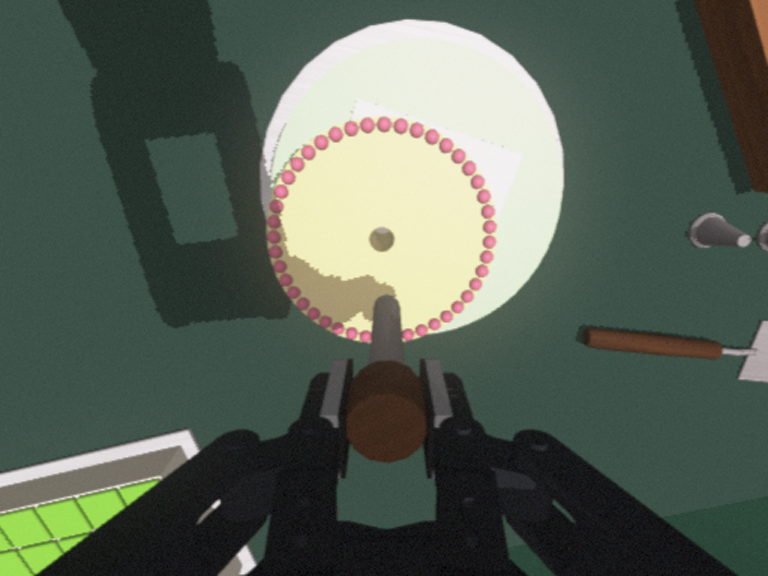

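The wrist view shows the tier hole at (381,239), held tip at (387,300), and the white plate's corners at (357,99) and (521,152). I'll work out the centres and the plate geometry from these.

```bash
python3 - <<'E'
from h import *
import pickle
g=pickle.load(open('w3.pkl','rb')); P=np.load('w3.npy'); im=np.load('w3c.npy')
def ray(u,v,z):
    d=g['T'][:3,:3]@np.array([(u-g['cx'])/g['f'],(v-g['cy'])/g['f'],1]); o=g['T'][:3,3]; return o+d*(z-o[2])/d[2]
gray=cv2.cvtColor(im,cv2.COLOR_RGB2GRAY)
sub=gray[145:175,240:270]; m=(sub<150); n,l,st,ce=cv2.connectedComponentsWithStats(m.astype(np.uint8)); k=1+np.argmax(st[1:,4]); print(st[k],ce[k])
print('hole',ray(240+ce[k][0],145+ce[k][1],.130), 'd at top')
hsv=cv2.cvtColor(im,cv2.COLOR_RGB2HSV)
pink=((hsv[...,0]>160)|(hsv[...,0]<6))&(hsv[...,1]>90)&(hsv[...,2]>120); pink[230:]=0
v,u=np.nonzero(pink); q=np.array([ray(a,b,.130) for a,b in zip(u,v)])[:,:2]
A=np.c_[2*q,np.ones(len(q))]; s=np.linalg.lstsq(A,(q**2).sum(1),rcond=None)[0]; print('tier pearls fit',s[:2],np.sqrt(s[2]+s[:2]@s[:2]))
m=(P[...,2]>.127)&(P[...,2]<.137); q=P[m]; print('z tier',np.median(q[:,2]), cv2.minEnclosingCircle(q[:,:2].astype(np.float32)))
print('plate z',np.nanmedian(P[85:95,310:325,2]))
for a in [(357,98),(521,152)]: print(ray(a[0]/1.5,a[1]/1.5,.075))
cv2.imwrite('pics/w3z.png',cv2.resize(im[55:180,170:380,::-1],None,fx=3.8,fy=3.8,interpolation=cv2.INTER_CUBIC))
# pin axis at mid shaft
for v in (205,215,225,235): 
    us=[u for u in range(240,275) if .17<P[v,u,2]<.29]; a=P[v,us]; print(v,us[0],us[-1],a.mean(0), cv2.minEnclosingCircle(a[:,:2].astype(np.float32)))
E
```

```text
[  7   9  15  13 158] [14.09493671 14.98734177]
hole [ 0.54587472 -0.00717428  0.13      ] d at top
tier pearls fit [ 0.54529685 -0.00707877] 0.06585746851783908
z tier 0.1303958751093343 ((0.5452749133110046, -0.006709262728691101), 0.07026441395282745)
plate z 0.07269067349475147
[ 0.46057186 -0.00123368  0.075     ]
[0.52285034 0.09876566 0.075     ]
205 249 266 [ 0.56524932 -0.00923706  0.19362539] ((0.5688378810882568, -0.010267052799463272), 0.00672007305547595)
215 249 267 [ 0.56522679 -0.00888617  0.21224454] ((0.5680148601531982, -0.009565308690071106), 0.006398155819624662)
225 248 268 [ 0.56518781 -0.00892556  0.22787669] ((0.5684170722961426, -0.00971522182226181), 0.006609201896935701)
235 247 269 [ 0.56533048 -0.00900225  0.24096101] ((0.5692063570022583, -0.00992744043469429), 0.006885978858917952)
```

View pics/w3z.png

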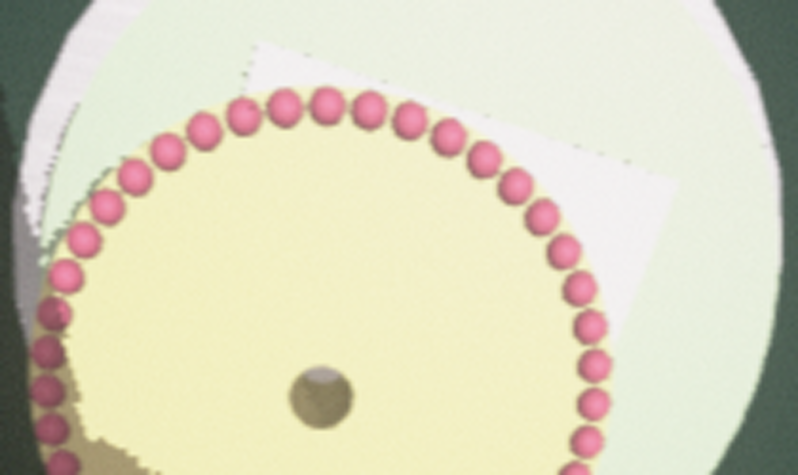

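```bash
cat >> h.py <<'E'
from scipy.optimize import least_squares
def axis(P,z0,z1,cen,rad=.016):
    m=(P[...,2]>z0)&(P[...,2]<z1)&(np.hypot(P[...,0]-cen[0],P[...,1]-cen[1])<rad)
    q=P[m][:,:2]
    r=least_squares(lambda c:np.hypot(*(q-c).T)-.007,cen,loss='soft_l1',f_scale=.0005); return r.x,len(q),np.abs(r.fun).mean()
E
python3 - <<'E'
from h import *
P=np.load('w3.npy')
for z in [(.176,.19),(.19,.21),(.21,.235)]: print(axis(P,*z,(.5685,-.0098)))
E
python3 -m jog '[[0,-3.5,-22.5,0,0],[0,-3.5,-22.5,25,0],[0,-3.5,-22.5,35,0],[0,-3.5,-22.5,35,0],[0,-3.5,-22.5,35,0],[0,-3.5,-22.5,35,0]]'
python3 - <<'E'
from h import *
c=cap('wrist'); save(c,'w4.png',box=(180,110,340,240),k=5); P=pts(c); print(bot.observe()['position'])
for z in [(.143,.16),(.16,.18),(.18,.2)]: print(axis(P,*z,(.5455,-.007)))
E
```

```text
(array([ 0.57072261, -0.01043315]), 97, np.float64(0.00015103875914137486))
(array([ 0.57069644, -0.01048201]), 196, np.float64(0.00016883852343723435))
(array([ 0.57068513, -0.01058962]), 337, np.float64(0.00017784525188893412))
time: 5.55
position: [0.5498, -0.0096, 0.2876]
eef_rot: [3.14, -0.0, 1.306]
contact_force: [-0.1, 0.5, -0.3]
opening: 0.285
[ 0.55005008 -0.00968673  0.28794502]
(array([ 0.54899074, -0.00908112]), 132, np.float64(0.0001598581966244585))
(array([ 0.5489688 , -0.00914072]), 207, np.float64(0.00017755797504002586))
(array([ 0.54893989, -0.00918469]), 280, np.float64(0.00019396901205487907))
```

View pics/w4.png

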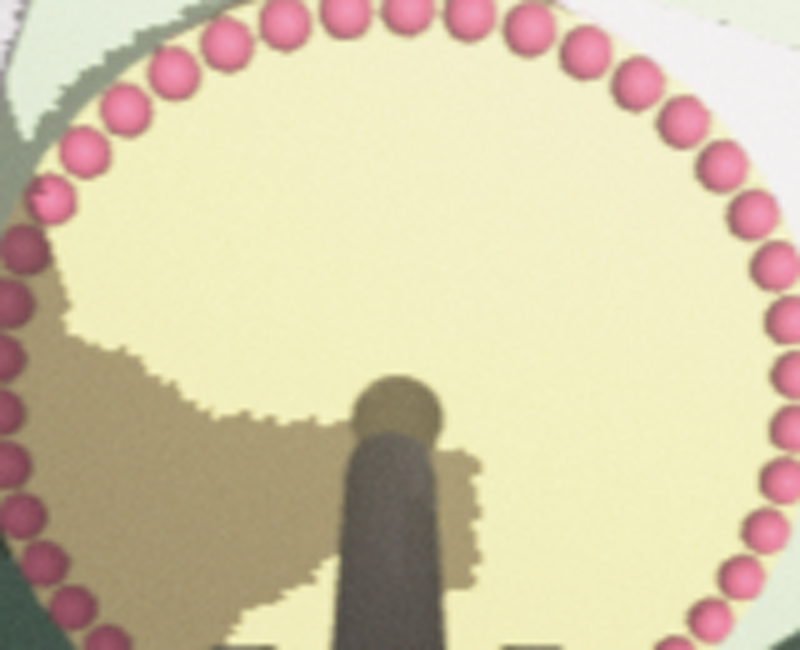

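```bash
python3 -m jog '[[0,1,-4,2,0],[0,1,-4,2,0],[0,1,-4,2,0],[0,1,-4,2,0]]'
cat > m5.py <<'E'
from h import *
import sys
c=cap('wrist'); save(c,sys.argv[1],box=(180,110,340,240),k=5); P=pts(c); print(bot.observe()['position'])
for z in [(.143,.16),(.16,.18),(.18,.2)]: print(axis(P,*z,(.5455,-.007)))
im=c['color'];hsv=cv2.cvtColor(im,cv2.COLOR_RGB2HSV)
m=((hsv[...,0]>160)|(hsv[...,0]<6))&(hsv[...,1]>90)&(hsv[...,2]>90)&(abs(P[...,2]-.132)<.006)&(np.hypot(P[...,0]-.5455,P[...,1]+.007)<.08)
q=P[m][:,:2]; A=np.c_[2*q,np.ones(len(q))]; s=np.linalg.lstsq(A,(q**2).sum(1),rcond=None)[0]; print('pearls',s[:2],np.sqrt(s[2]+s[:2]@s[:2]),len(q))
E
python3 m5.py w5.png
```

```text
time: 5.93
position: [0.5457, -0.0075, 0.2852]
eef_rot: [3.141, -0.0, 1.306]
contact_force: [0.1, 0.3, -0.9]
opening: 0.28
[ 0.54566045 -0.0075599   0.28516269]
(array([ 0.54473109, -0.00698974]), 144, np.float64(0.00016042067800216538))
(array([ 0.54471376, -0.00707648]), 214, np.float64(0.0001736243062513674))
(array([ 0.54467526, -0.00715729]), 298, np.float64(0.00018826349547440316))
pearls [ 0.54422129 -0.00676238] 0.06496325285958637 1947
```

View pics/w5.png

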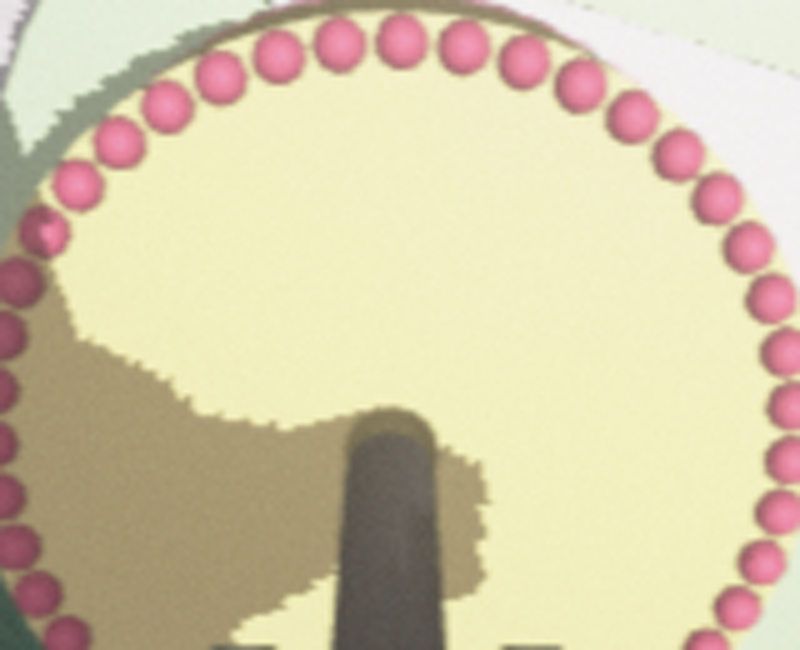

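```bash
python3 -m jog '[[0,0,0,4,0],[0,0,0,8,0],[0,0,0,11,0],[0,0,0,13,0],[0,0,0,13,0]]'; python3 m5.py w6.png
```

```text
time: 6.4
position: [0.5453, -0.0075, 0.271]
eef_rot: [-3.14, -0.0, 1.306]
contact_force: [1.3, 0.9, -2.9]
opening: 0.284
[ 0.54541293 -0.00751152  0.27134912]
(array([ 0.54435591, -0.00700001]), 167, np.float64(0.0001882580838143989))
(array([ 0.54433606, -0.00709424]), 263, np.float64(0.0001749555342830827))
(array([ 0.5442275 , -0.00712843]), 298, np.float64(0.00018698571332058386))
pearls [ 0.54413437 -0.00667944] 0.06492452018796604 2246
```

View pics/w6.png

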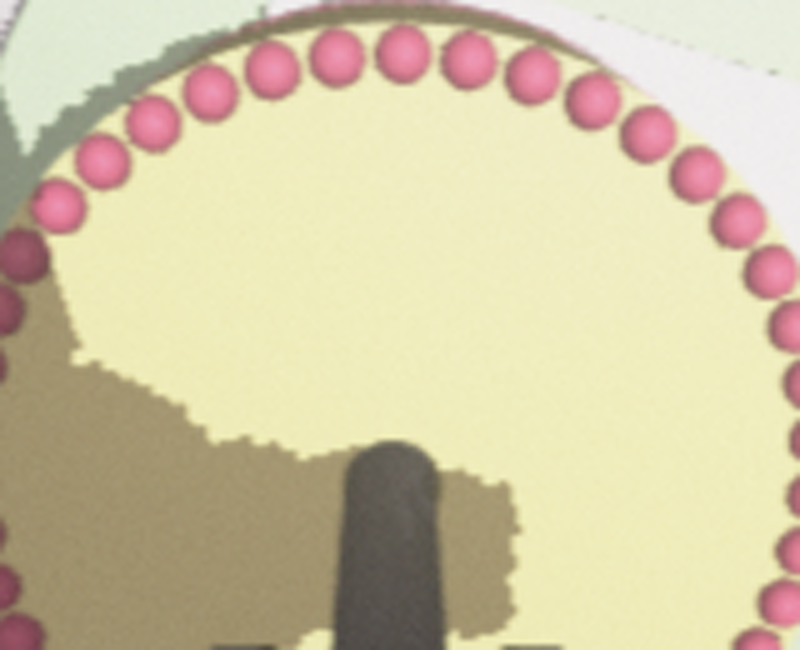

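```bash
python3 -m jog '[[0,0,0,3,0],[0,0,0,6,0],[0,0,0,6,0]]';  python3 -m jog '[[0,0,0,4,0],[0,0,0,8,0],[0,0,0,8,0]]'
```

```text
time: 6.7
position: [0.5453, -0.0075, 0.2651]
eef_rot: [-3.141, 0.0, 1.306]
contact_force: [0.6, 1.1, -1.0]
opening: 0.288
time: 6.95
position: [0.5452, -0.0075, 0.2568]
eef_rot: [-3.14, 0.0, 1.306]
contact_force: [0.9, 0.1, -2.7]
opening: 0.284
```

```bash
python3 -m jog '[[0,0,0,6,0],[0,0,0,12,0],[0,0,0,18,0],[0,0,0,24,0],[0,0,0,27,0],[0,0,0,27,0]]'; python3 -m jog '[[0,0,0,2,0],[0,0,0,4,0],[0,0,0,4,0]]'
```

```text
time: 7.45
position: [0.5453, -0.0074, 0.2298]
eef_rot: [-3.14, -0.0, 1.306]
contact_force: [1.2, 0.7, -0.8]
opening: 0.286
time: 7.7
position: [0.5455, -0.0075, 0.2266]
eef_rot: [-3.141, 0.0, 1.306]
contact_force: [1.0, 0.3, -1.7]
opening: 0.285
```

```bash
python3 m5.py w7.png; python3 - <<'E'
from h import *
c=cap('scene'); save(c,'s7.png',box=(230,110,350,210),k=6)
E
```

```text
[ 0.54552221 -0.00752605  0.22683943]
(array([ 0.54442863, -0.00719268]), 208, np.float64(0.001089681523250694))
(array([ 0.53814236, -0.00545008]), 800, np.float64(0.0018229089745754907))
(array([ 0.54257374, -0.00649628]), 2938, np.float64(0.003944052343874268))
pearls [ 0.54398553 -0.00662128] 0.06480077398439818 3968
```

View pics/s7.png

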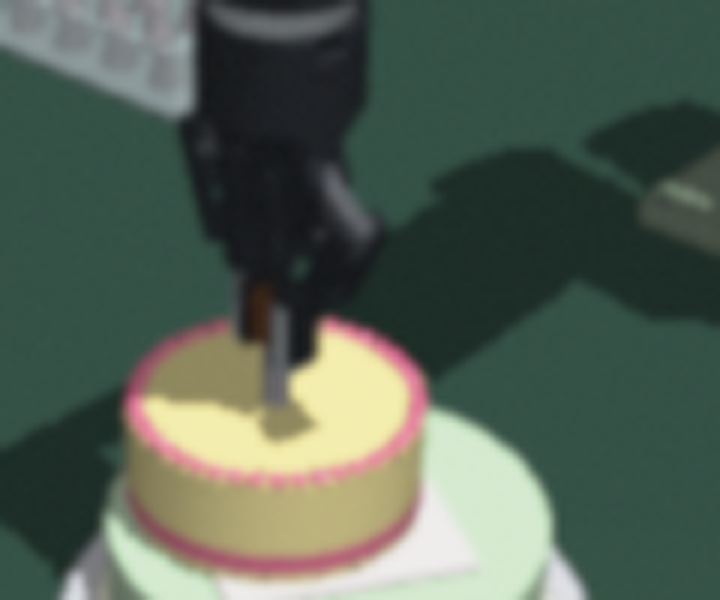

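```bash
python3 -m jog '[[0,0,0,1,0],[0,0,0,1.5,0],[0,0,0,1.5,0]]'; python3 -m jog '[[0,0,0,1,0],[0,0,0,1.5,0],[0,0,0,1.5,0]]'
```

```text
time: 8.05
position: [0.5455, -0.0075, 0.2254]
eef_rot: [-3.142, 0.0, 1.306]
contact_force: [0.8, 0.6, -1.1]
opening: 0.286
time: 8.3
position: [0.5455, -0.0075, 0.2238]
eef_rot: [-3.142, -0.0, 1.306]
contact_force: [1.3, 0.3, -1.3]
opening: 0.285
```

```bash
python3 -m jog '[[0,0,0,1,0],[0,0,0,1,0],[0,0,0,1,0]]'; python3 -m jog '[[0,0,0,1,0],[0,0,0,1,0],[0,0,0,1,0]]'
```

```text
time: 8.55
position: [0.5457, -0.0076, 0.2232]
eef_rot: [3.141, -0.0, 1.306]
contact_force: [-0.6, 0.3, 0.4]
opening: 0.286
time: 8.8
position: [0.5462, -0.0077, 0.2231]
eef_rot: [3.14, -0.0, 1.306]
contact_force: [-0.9, -0.2, 5.4]
opening: 0.286
```

```bash
python3 -m jog '[[0.4,0,0,-0.5,0],[0.6,0,0,-0.5,0],[0.8,0,0,-0.5,0],[1,0,0,-0.5,0],[1,0,0,-0.5,0],[1,0,0,-0.5,0],[1,0,0,-0.5,0],[1,0,0,-0.5,0],[1,0,0,-20,0],[1,0,0,-50,0],[1,0,0,-80,0],[1,0,0,-110,0],[1,0,0,-110,0],[1,0,0,-110,0]]'
python3 - <<'E'
from h import *
c=cap('wrist'); save(c,'w8.png',k=1.5); np.save('w8.npy',pts(c)); np.save('w8c.npy',c['color'])
c=cap('scene'); save(c,'s8.png',box=(230,110,350,210),k=6); print(bot.observe()['position'],bot.observe()['joints'])
E
```

```text
time: 9.97
position: [0.5467, -0.0077, 0.3347]
eef_rot: [3.136, -0.001, 1.306]
contact_force: [-0.9, -0.5, 0.2]
opening: 1.001
[ 0.54503232 -0.00745837  0.3309685 ] [-1.72486781e-01  1.23409686e-01  1.58111457e+00 -9.49973901e-06
  1.43861899e+00 -1.47846920e+00]
```

View pics/s8.png

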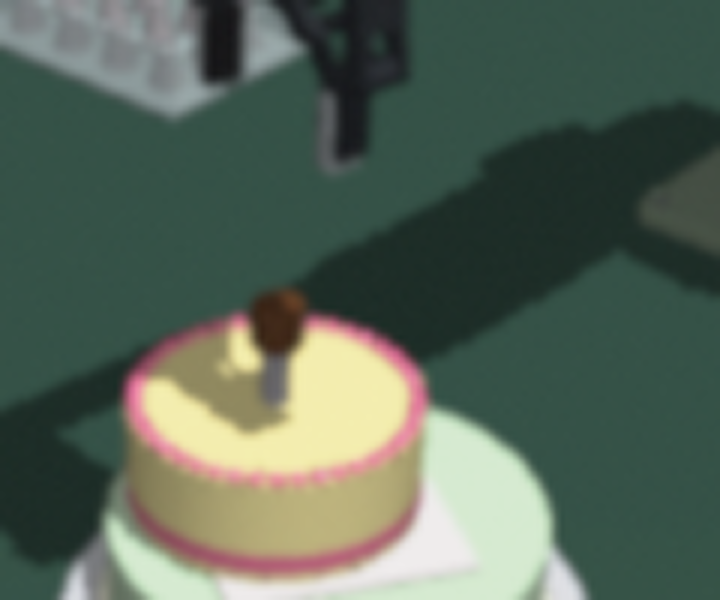

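View pics/w8.png

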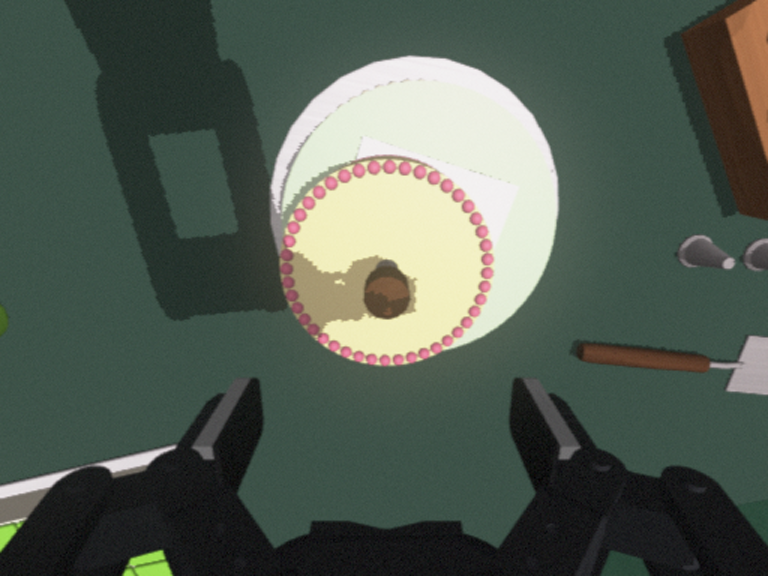

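The pin stands free: knob at (387,290) in the wrist view. Plate corners show at (362,138) and (518,185). I'll fit the plate edges for a better hole estimate.

```bash
cat > m8.py <<'E'
from h import *
import sys
def meas(c,tag):
    P=pts(c); im=c['color']; T=c['T']
    hsv=cv2.cvtColor(im,cv2.COLOR_RGB2HSV)
    m=(P[...,2]>.127)&(P[...,2]<.138)&(np.hypot(P[...,0]-.545,P[...,1])<.13)
    q=P[m][:,:2].astype(np.float32); (x,y),r=cv2.minEnclosingCircle(q); print(tag,'tier',np.round([x,y,r],4))
    def ray(u,v,z):
        d=np.stack([(u-c['cx'])/c['f'],(v-c['cy'])/c['f'],np.ones_like(u,float)],-1)@T[:3,:3].T; return T[:3,3]+d*((z-T[2,3])/d[...,2])[...,None]
    v,u=np.mgrid[:384,:512]; Q=ray(u,v,.075)
    mp=(abs(P[...,2]-.073)<.004)&(np.hypot(P[...,0]-.54,P[...,1]-.02)<.1)
    plate=mp&(hsv[...,1]<18)&(hsv[...,2]>120)
    o=im.copy(); o[plate]=[255,0,0]
    return P,Q,plate,mp,o
if __name__=='__main__':
    c=cap('wrist'); P,Q,plate,mp,o=meas(c,'w')
    hsv=cv2.cvtColor(c['color'],cv2.COLOR_RGB2HSV); print(np.median(hsv[mp],0), hsv[110,320],hsv[120,350],hsv[75,290])
    cv2.imwrite('pics/'+sys.argv[1],cv2.resize(np.hstack([o,c['color']])[30:250,:,::-1],None,fx=.78,fy=.78) if 0 else cv2.resize(o[60:200,170:380,::-1],None,fx=3.8,fy=3.8,interpolation=0))
    q=Q[plate][:,:2].astype(np.float32)
    z=P[mp][:,2]; print('z plate med',np.median(P[plate][:,2]))
    # bottom-top circle
    mb=(P[...,2]>.06)&(P[...,2]<.14)&(np.hypot(P[...,0]-.54,P[...,1]-.02)<.13)
    (x,y),r=cv2.minEnclosingCircle(P[mb][:,:2].astype(np.float32)); print('bottom',x,y,r)
    np.save('plateq.npy',q)
    r=cv2.minAreaRect(q*1000); print(r)
E
python3 m8.py w9.png
```

```text
w tier [ 0.5452 -0.0066  0.0701]
[ 39.  16. 240.] [ 39  15 241] [ 40  16 239] [ 37  14 241]
z plate med 0.0724778922873186
bottom 0.5378404259681702 0.020689349621534348 0.10533437877893448
((491.4034423828125, 57.912200927734375), (164.61375427246094, 77.44644165039062), 42.731590270996094)
```

View pics/w9.png

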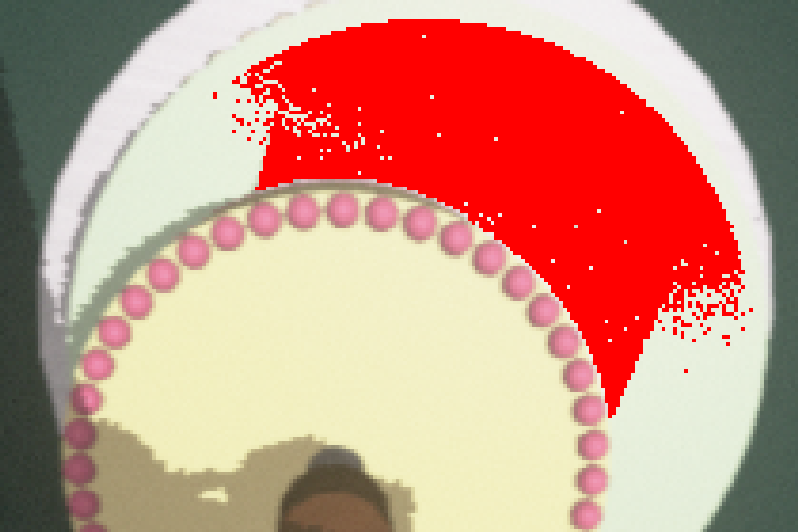

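```bash
cat > m9.py <<'E'
from h import *
import sys
c=cap('wrist'); im=c['color'].astype(float)
g=cv2.GaussianBlur(im[...,1]-im[...,0],(0,0),.7)
P=pts(c); m=(abs(P[...,2]-.073)<.005)&(np.hypot(P[...,0]-.54,P[...,1]-.02)<.103)
print(np.percentile(g[m],[2,10,25,50,75,90,98]))
o=np.clip((g+10)*8,0,255).astype(np.uint8)
cv2.imwrite('pics/'+sys.argv[1],cv2.resize(o[60:200,170:380],None,fx=3.8,fy=3.8,interpolation=cv2.INTER_CUBIC))
import pickle; pickle.dump((c,P,g),open('w10.pkl','wb'))
E
python3 m9.py w10.png
```

```text
[-2.94879717 -2.09441353  2.92911511  4.39874926  7.6451854   8.49903519
  9.4461473 ]
```

View pics/w10.png

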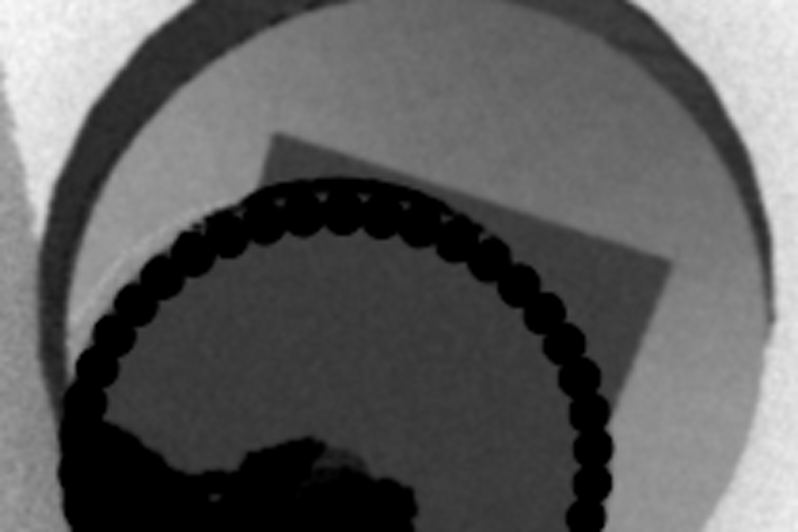

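```bash
python3 - <<'E'
from h import *
import pickle
c,P,g=pickle.load(open('w10.pkl','rb')); T=c['T']
def ray(u,v,z):
    d=np.array([(u-c['cx'])/c['f'],(v-c['cy'])/c['f'],1])@T[:3,:3].T; return (T[:3,3]+d*((z-T[2,3])/d[2]))[:2]
# edge points: max gradient across lines in pixels
from scipy.ndimage import map_coordinates
def edge(p,q,n=25):
    p,q=np.array(p,float),np.array(q,float); t=(q-p)/np.linalg.norm(q-p); nn=np.array([-t[1],t[0]]); out=[]
    for a in np.linspace(.08,.92,n):
        b=p+(q-p)*a; s=np.arange(-4,4.01,.25); xy=b+s[:,None]*nn
        pr=map_coordinates(g,[xy[:,1],xy[:,0]],order=1); d=np.gradient(cv2.GaussianBlur(pr[:,None],(1,9),2)[:,0]); k=np.argmax(abs(d[3:-3]))+3; out.append(ray(*xy[k],.075))
    out=np.array(out).astype(np.float32); vx,vy,x,y=cv2.fitLine(out,cv2.DIST_HUBER,0,1e-4,1e-4).ravel(); return np.array([x,y]),np.array([vx,vy]),out
f=lambda x,y:(170+(x+.5)/3.8-.5,60+(y+.5)/3.8-.5)
A,B=f(275,132),f(672,261); C=f(616,410); D=f(264,175)
l1=edge(A,B); l2=edge(B,C); l3=edge(A,D,9)
for l in(l1,l2,l3): print(l[0],np.degrees(np.arctan2(l[1][1],l[1][0])))
def inter(a,b): s=np.linalg.solve(np.c_[a[1],-b[1]],b[0]-a[0]); return a[0]+s[0]*a[1]
Bi=inter(l1,l2);Ai=inter(l1,l3); print('A',Ai,ray(*A,.075),'B',Bi,ray(*B,.075),np.linalg.norm(Ai-Bi))
for a,b in((Ai,Bi),):
    e=l1[1]*np.sign(l1[1]@(b-a)); n=np.array([e[1],-e[0]]); mid=(a+b)/2
    print('e',e,'centre mid',mid+.06*n,'from B',b-.06*e+.06*n,'from A',a+.06*e+.06*n)
E
```

```text
[0.49657407 0.05561793] 58.357597
[0.5424652  0.08825055] -32.37483
[ 0.46496475 -0.00521714] -33.563534
A [ 0.46079203 -0.00244862] [ 0.46024805 -0.00148098] B [0.52392614 0.10000439] [0.52394613 0.09939732] 0.1203434
e [0.5246161  0.85133886] centre mid [0.54343945 0.01730092] from B [0.5435295  0.01744709] from A [0.5433493  0.01715474]
```

Fitted plate hole ≈ (0.5434, 0.0173), 6.6 mm off the bottom middle, which matches the 5–8 mm spec. The tier is at (0.5453, −0.0067), so it needs about 24 mm, nearly all along +y. I'll turn the hand so the two fingers span the tier's −y side as a stable two-point pusher.

```bash
python3 -m jog '[[0.6,-40,14,0,7],[0.6,-80,28,0,14],[0.6,-94,34,0,21],[0.6,-94,34,0,28],[0.6,-94,34,0,35],[0.6,-94,34,0,42],[0.6,-94,34,0,49],[0.6,-94,34,0,56],[0.6,-94,34,0,63],[0.6,-94,34,0,70.3],[0.6,-94,34,0,70.3],[0.6,-94,34,0,70.3],[0.6,-94,34,0,70.3]]'
python3 - <<'E'
from h import *
c=cap('wrist'); save(c,'w11.png',k=1.5); P=pts(c); s=bot.observe(); print(s['position'],s['eef_rot'],s['opening'])
m=(P[...,2]>.127)&(P[...,2]<.138)&(np.hypot(P[...,0]-.545,P[...,1])<.13)
print(cv2.minEnclosingCircle(P[m][:,:2].astype(np.float32)))
E
```

```text
time: 11.25
position: [0.5534, -0.1071, 0.3309]
eef_rot: [-3.141, 0.002, 0.082]
contact_force: [1.0, 0.3, -1.1]
opening: 0.598
[ 0.55354796 -0.10710376  0.33115973] [-3.14106046e+00  1.18486845e-03  8.10436843e-02] 0.599561892171871
((0.5454122424125671, -0.006821643561124802), 0.07030165195465088)
```

View pics/w11.png

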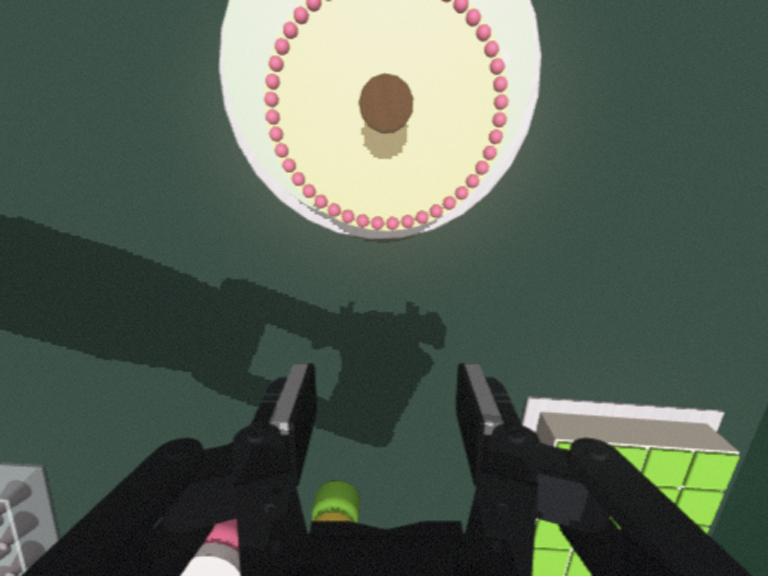

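```bash
python3 -m jog '[[0.6,0,0,40,0],[0.6,0,0,80,0],[0.6,0,0,115,0],[0.6,0,0,145,0],[0.6,0,0,162,0],[0.6,0,0,168,0],[0.6,0,0,168,0],[0.6,0,0,168,0]]'
python3 - <<'E'
from h import *
for n in('wrist','scene','top'):
  c=cap(n); save(c,n+'12.png',k=1.5 if n=='wrist' else 4,box=None if n=='wrist' else ((200,90,390,230) if n=='scene' else (170,150,310,260)))
print(bot.observe()['contact_force'])
E
```

```text
time: 11.97
position: [0.5544, -0.1074, 0.1647]
eef_rot: [3.141, -0.001, 0.08]
contact_force: [0.1, -1.1, 0.1]
opening: 0.601
[0.00862412 0.89331463 0.08786389]
```

View pics/scene12.png

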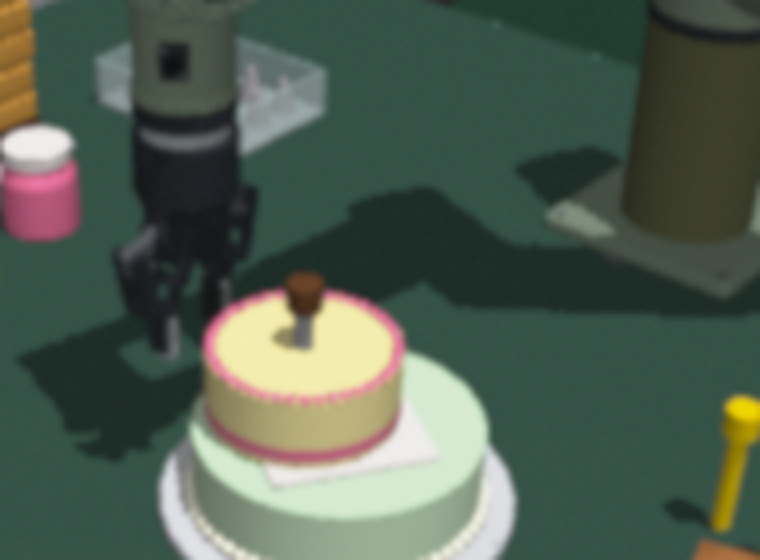

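View pics/wrist12.png

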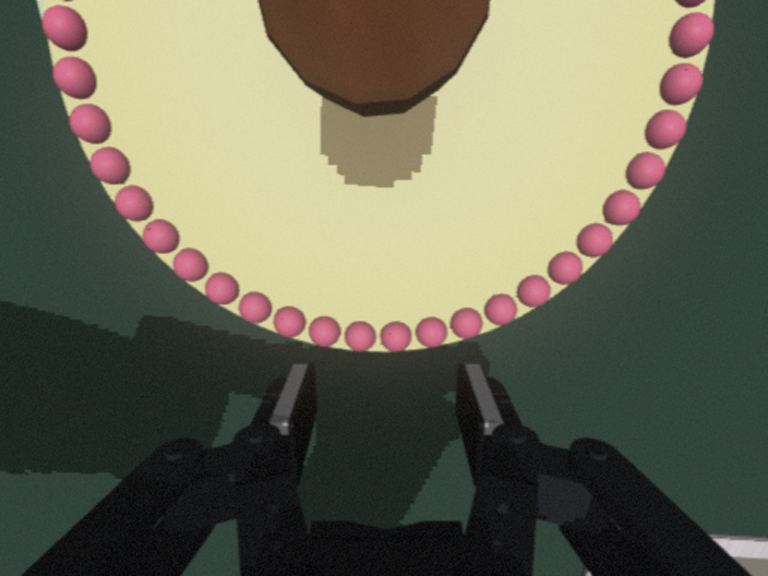

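View pics/top12.png

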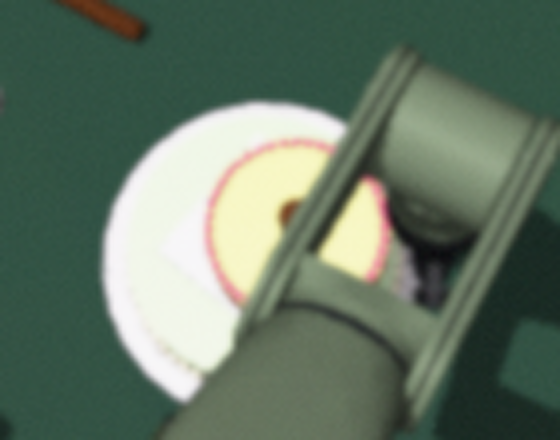

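```bash
python3 -m jog '[[0.6,-0.7,-8,0,0],[0.6,-0.7,-14,0,0],[0.6,-0.7,-18,0,0],[0.6,-0.7,-18,0,0]]'; python3 -m jog '[[0.6,0,-1,0,0],[0.6,0,-2,0,0],[0.6,0,-3,0,0],[0.6,0,-4,0,0]]'; python3 -m jog '[[0.6,0,-1,0,0],[0.6,0,-2,0,0],[0.6,0,-3,0,0],[0.6,0,-4,0,0]]'
cat > m13.py <<'E'
from h import *
import sys
c=cap('scene'); save(c,'s%s.png'%sys.argv[1],box=(230,110,350,210),k=6); P=pts(c)
s=bot.observe(); print(s['position'].round(4),s['contact_force'].round(1))
# knob top
hsv=cv2.cvtColor(c['color'],cv2.COLOR_RGB2HSV)
m=(P[...,2]>.127)&(P[...,2]<.136)&(np.hypot(P[...,0]-.545,P[...,1])<.13)&(hsv[...,2]>90)
print('tier',cv2.minEnclosingCircle(P[m][:,:2].astype(np.float32)),m.sum())
k=(P[...,2]>.135)&(P[...,2]<.2)&(np.hypot(P[...,0]-.545,P[...,1])<.05)&(hsv[...,0]<15)&(hsv[...,1]>100)&(hsv[...,2]<130)
q=P[k]; print('knob',np.median(q,0).round(4),np.percentile(q[:,2],95).round(4),k.sum())
E
python3 m13.py 13
```

```text
time: 12.45
position: [0.5515, -0.088, 0.1642]
eef_rot: [-3.141, -0.0, 0.08]
contact_force: [-0.1, 0.4, -0.2]
opening: 0.598
time: 12.78
position: [0.5513, -0.0853, 0.1638]
eef_rot: [-3.142, 0.0, 0.079]
contact_force: [0.5, -0.6, 0.5]
opening: 0.599
time: 13.12
position: [0.551, -0.0816, 0.1639]
eef_rot: [3.141, 0.0, 0.079]
contact_force: [-1.0, -2.5, 0.3]
opening: 0.6
[ 0.551  -0.0815  0.1639] [-0.3 -0.6 -1.1]
tier ((0.5477991700172424, -0.006764019373804331), 0.07444940507411957) 681
knob [ 0.5519 -0.0014  0.1772] 0.1799 69
```

```bash
python3 -m jog '[[0.6,0,-1,0,0],[0.6,0,-2,0,0],[0.6,0,-3,0,0],[0.6,0,-4,0,0],[0.6,0,-5,0,0],[0.6,0,-5,0,0]]'; python3 m13.py 14;  python3 -m jog '[[0.6,0,-1,0,0],[0.6,0,-2,0,0],[0.6,0,-3,0,0],[0.6,0,-4,0,0],[0.6,0,-5,0,0],[0.6,0,-5,0,0]]'; python3 m13.py 15
```

```text
time: 13.67
position: [0.5506, -0.0761, 0.1638]
eef_rot: [-3.141, 0.0, 0.079]
contact_force: [0.1, -1.3, 0.0]
opening: 0.598
[ 0.5506 -0.0761  0.1639] [-0.  -0.7 -0.3]
tier ((0.5466611385345459, -0.0019633560441434383), 0.07365038990974426) 682
knob [0.5507 0.0074 0.1772] 0.1806 67
time: 14.22
position: [0.5502, -0.0711, 0.1639]
eef_rot: [-3.141, 0.0, 0.079]
contact_force: [-0.0, -1.5, -0.8]
opening: 0.602
[ 0.5502 -0.0711  0.1639] [ 0.5 -1.5 -1. ]
tier ((0.5459426045417786, 0.0025948062539100647), 0.07484041154384613) 690
knob [0.5509 0.0106 0.1779] 0.1802 65
```

View pics/s15.png

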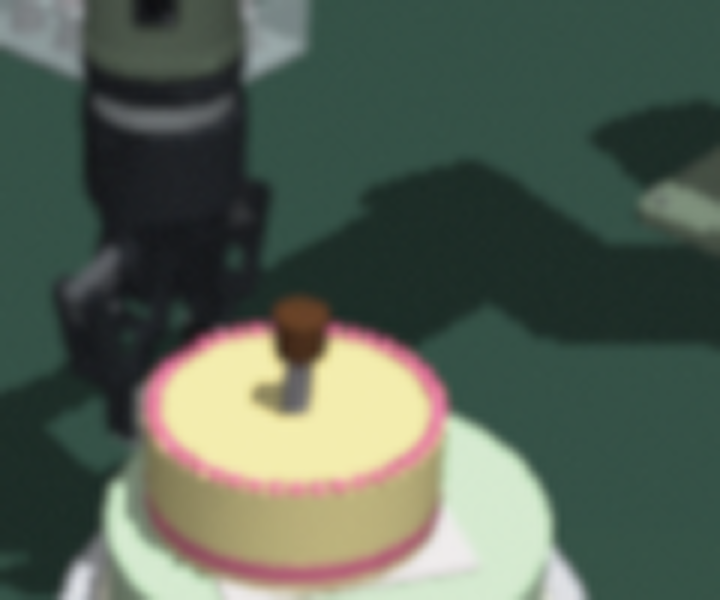

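```bash
python3 -m jog '[[0.6,0,-1,0,0],[0.6,0,-2,0,0],[0.6,0,-3,0,0],[0.6,0,-4,0,0],[0.6,0,-5,0,0],[0.6,0,-6,0,0],[0.6,0,-7,0,0],[0.6,0,-8,0,0],[0.6,0,-8,0,0]]'; python3 m13.py 16
python3 - <<'E'
from h import *
c=cap('wrist'); save(c,'w16.png',k=1.5); P=pts(c)
np.save('w16.npy',P);np.save('w16c.npy',c['color'])
E
```

```text
time: 15.02
position: [0.5496, -0.0631, 0.1639]
eef_rot: [-3.141, 0.0, 0.079]
contact_force: [-0.9, -1.8, -0.3]
opening: 0.599
[ 0.5496 -0.0631  0.1639] [ 0.2 -1.1 -0. ]
tier ((0.5443517565727234, 0.011779758147895336), 0.07466418296098709) 641
knob [0.5497 0.0197 0.1781] 0.1802 68
```

View pics/w16.png

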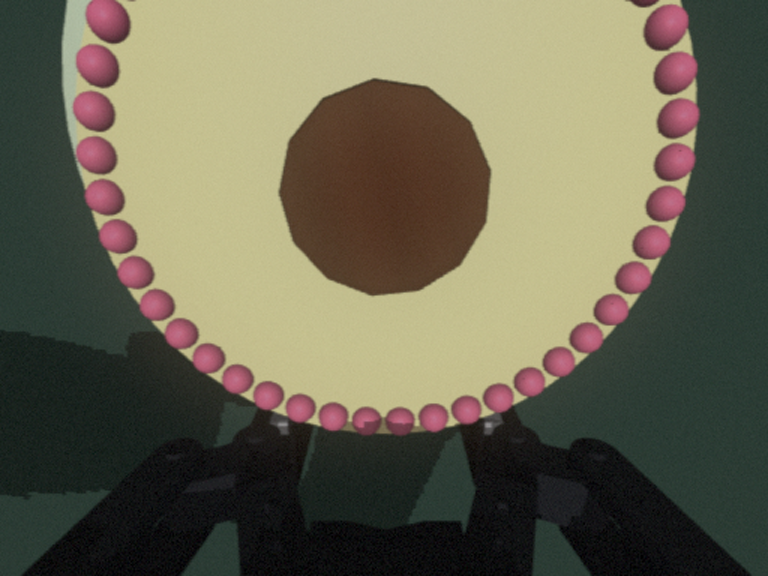

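Both fingers touch the tier symmetrically, with the knob centred at (385,187). Before the final small taps I'll measure the tier centre from this view.

```bash
cat > m17.py <<'E'
from h import *
def tier():
    c=cap('wrist'); P=pts(c); hsv=cv2.cvtColor(c['color'],cv2.COLOR_RGB2HSV)
    m=(abs(P[...,2]-.130)<.003)&(hsv[...,0]>18)&(hsv[...,0]<35)
    m[:, :20]=0
    q=P[m][:,:2]
    hz=(P[...,2]>.14)&(hsv[...,0]<18); hz[290:]=0;hz[:40]=0
    k=P[hz]; 
    pk=((hsv[...,0]>160)|(hsv[...,0]<6))&(hsv[...,1]>80)&(abs(P[...,2]-.132)<.006); pk[290:]=0
    p=P[pk][:,:2]; s=least_squares(lambda c:np.hypot(*(p-c[:2]).T)-c[2],[.5434,.015,.065],loss='soft_l1',f_scale=.001).x
    print('pearls c',s.round(4),len(p))
    if len(k): print('knob top z',np.median(k[:,2]).round(4),'knob',np.round(cv2.minEnclosingCircle(k[abs(k[:,2]-np.median(k[:,2]))<.004][:,:2].astype(np.float32))[0],4),len(k))
    return c
if __name__=='__main__': tier()
E
python3 m17.py
```

```text
pearls c [0.5437 0.0122 0.0641] 11935
knob top z 0.1819 knob [0.5434 0.0149] 10507
```

```bash
python3 -m jog '[[0.6,0,-1,0,0],[0.6,0,-2,0,0],[0.6,0,-2,0,0]]'; python3 m17.py;  python3 -m jog '[[0.6,0,-0.5,0,0],[0.6,0,-1,0,0],[0.6,0,-1,0,0]]'; python3 m17.py
```

```text
time: 15.42
position: [0.5494, -0.061, 0.1639]
eef_rot: [-3.141, 0.0, 0.079]
contact_force: [0.9, -0.5, 0.1]
opening: 0.602
pearls c [0.5435 0.0143 0.0641] 11959
knob top z 0.1742 knob [0.5439 0.0119] 10849
time: 15.72
position: [0.5494, -0.0604, 0.1639]
eef_rot: [3.141, -0.0, 0.079]
contact_force: [1.1, -1.4, -0.1]
opening: 0.597
pearls c [0.5434 0.0148 0.0641] 11984
knob top z 0.1523 knob [0.5441 0.0135] 6215
```

```bash
 python3 -m jog '[[0.6,0,-0.5,0,0],[0.6,0,-1,0,0],[0.6,0,-1,0,0]]'; python3 m17.py
```

```text
time: 16.02
position: [0.5493, -0.0594, 0.1639]
eef_rot: [3.141, -0.0, 0.079]
contact_force: [-0.3, -1.3, 0.1]
opening: 0.598
pearls c [0.5434 0.0158 0.0641] 11967
knob top z 0.1522 knob [0.5439 0.0148] 6216
```

The knob top is down to z 0.152, so the pin has dropped home. I'll back off and lift clear.

```bash
python3 -m jog '[[0.6,0,3,0,0],[0.6,0,12,0,0],[0.6,0,25,0,0],[0.6,0,30,0,0],[0.6,0,30,-40,0],[0.6,0,30,-80,0],[0.6,0,30,-120,0],[0.6,0,30,-160,0],[0.6,0,30,-160,0],[0.6,0,30,-160,0],[0.6,0,30,-160,0]]'; python3 - <<'E'
from h import *
import numpy as np
for n in('wrist','scene'):
  c=cap(n); save(c,n+'20.png',k=1.5 if n=='wrist' else 6,box=None if n=='wrist' else (230,110,350,210)); P=pts(c)
  m=(P[...,2]>.127)&(P[...,2]<.138)&(np.hypot(P[...,0]-.545,P[...,1]-.015)<.1)
  print(n,'tier',cv2.minEnclosingCircle(P[m][:,:2].astype(np.float32)))
  k=(np.hypot(P[...,0]-.544,P[...,1]-.0155)<.02)&(P[...,2]>.14); print('knob',np.median(P[k],0),P[k][:,2].max(), cv2.minEnclosingCircle(P[k][:,:2].astype(np.float32)))
  b=(P[...,2]>.128)&m
  A=np.c_[P[b][:,:2]-[.544,.015],np.ones(b.sum())]; print('plane',np.linalg.lstsq(A,P[b][:,2],rcond=None)[0])
s=bot.observe(); print(s['position'],s['contact_force'],s['time'])
E
```

```text
time: 16.98
position: [0.5514, -0.0898, 0.3237]
eef_rot: [-3.141, 0.0, 0.078]
contact_force: [-0.2, -0.3, -0.3]
opening: 0.599
wrist tier ((0.5436403751373291, 0.015646876767277718), 0.07024313509464264)
knob [0.54429649 0.01492262 0.15209645] 0.1547519860116542 ((0.5444636344909668, 0.014750995673239231), 0.012899392284452915)
plane [ 0.00081654 -0.00440528  0.13055017]
scene tier ((0.5448150634765625, 0.01915716379880905), 0.07062358409166336)
knob [0.54841008 0.01966906 0.14855674] 0.15057739332068398 ((0.5456786751747131, 0.018073750659823418), 0.012853346765041351)
plane [0.0026002  0.00039354 0.12955757]
[ 0.55065646 -0.08930035  0.32168925] [ 0.17051384 -0.42871323 -0.02067545] 17.0833
```

View pics/scene20.png

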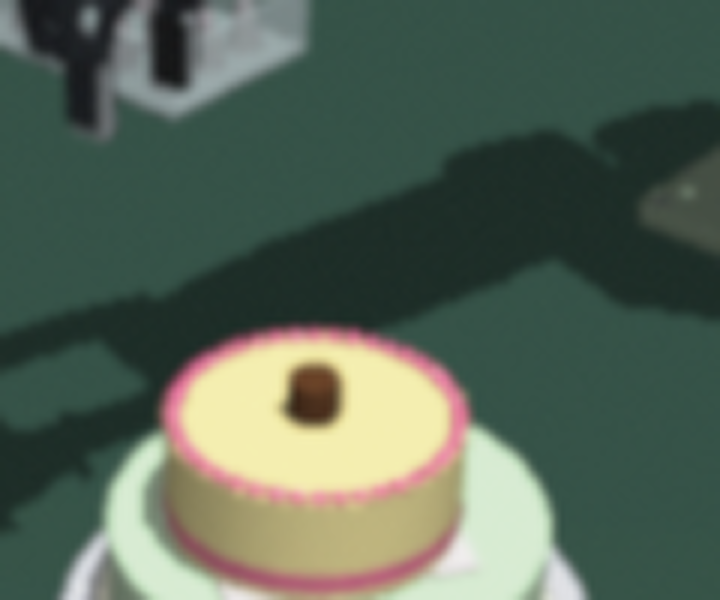

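View pics/wrist20.png

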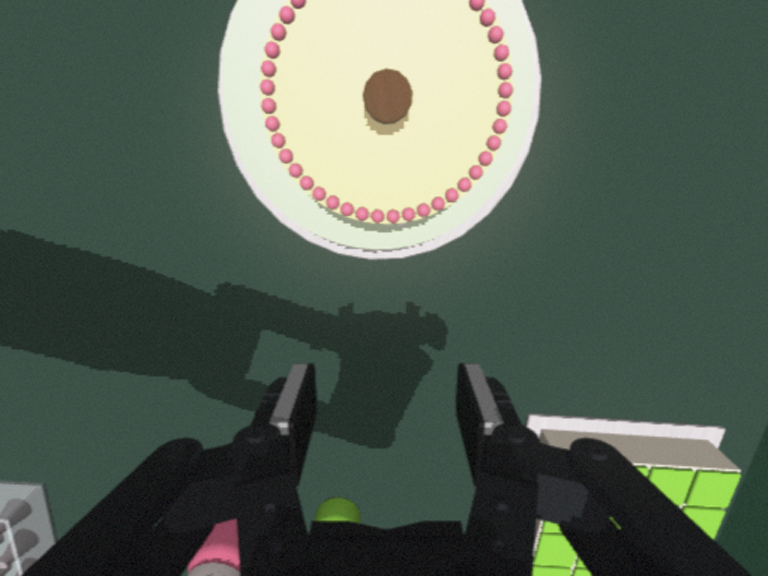

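The knob sits on the tier (scene (315,395)). The tier is level and about 7.7 mm from the bottom tier's middle, and the arm is clear.

```bash
python3 -c "
from plant import bot
print(bot.finish_job())"
```

```text
the job is handed in; nothing more can be done
None
```

The centre pin is fully home through the top tier and the plate, and I've handed the job in at about 17 s of the 72 s allowed; it gives no verdict.

**What I did:** I took the dark-knobbed pin from the rack, lowered it into the tier's hole until it touched the plate at about 5 N, and released it. From the plate's visible edges I worked out where its hole was. I then pushed the tier about 22 mm toward +y with both fingers in small steps, at no more than about 3 N measured, until the pin dropped. All the pushing was from one side; none from the opposite side was needed.

**Last checks (wrist camera):**

| Check | Measured | Expected or limit |
|---|---|---|
| Knob top height | 0.152 m, so the knob rests on the tier | 0.152 m when home |
| Tier tilt | about 0.004 rad | 0.05 rad |
| Tier to bottom tier's middle | about 7.7 mm | 13 mm |
| Knob to tier's middle | about 1.2 mm | 4 mm (pin) |

- **Extra push:** I made one further 1 mm push after the pin had dropped, before I had read the knob height; the force stayed at about 1.3 N.
- **Camera disagreement:** the scene camera read the tier's position about 3.5 mm differently in y. I relied on the closer wrist view.
- **Not checked:** I took no final measurement of the dowels, jars, nozzles or palette knife. The hand never went low near them after lifting the pin from the rack.

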